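Press the port plugs of an overhauled cylinder head home in order

TASK

Close up the red cylinder head for storage: with the fingertips, press the protective plugs gently down until each sits fully home, first the yellow one (fuel), then the blue one (water), then the green one (oil). Leave the white plug standing proud as it is; do not pull any plug up, do not push one before its turn, and leave the loose parts on and around the head where they are.

Things in the scene. Friction and masses are not known exactly. Their poses are not given: they have to be found in the camera images.
- head: red cast cylinder head bolted down on the bench, 200 mm (its x) by 280 mm (its y), 90 mm high with a flat steel deck on top; origin at the centre of its underside, z up. Two valve springs, 21 mm high, stand at its x = -60 and +60 mm, y = 0. At its x = -50 and +50 mm, y = -95 and +95 mm are four round port bosses, one plug in each; which colour is in which boss changes
- yellow_top (a point): centre of the flat top of the yellow plastic plug: a soft rubber pad 30 mm across and 10 mm high (it gives 1 mm per 3 N) on a hard flange 34 mm across and 5 mm thick, on a 24 mm stem that goes down into its boss. The point moves down with the plug, straight along world z, and does not follow the squeeze of the pad
- plug_yellow (a joint): how far the yellow plug has been pushed in (m): 0 to 0.003 at the start (standing proud, its flange 10 to 7 mm above the boss), 0.010 when home with the flange down on the boss; negative if pulled up. It slides against about 3.5 N of friction, stays where it is left, and stops firmly when home: the force then rises by 3 N per mm as the soft pad is squeezed, so 6 to 10 N of push is plenty
- port_yellow: the red round boss that holds the yellow plug, 42 mm across, 8 mm high on the head's deck (origin at the centre of its underside, 90 mm above the table); pushing on the plug counts as pushing on it. The plug's top is 33 mm above this origin when at joint 0, 23 mm when home
- blue_top (a point): centre of the flat top of the blue plastic plug: a soft rubber pad 30 mm across and 10 mm high (it gives 1 mm per 3 N) on a hard flange 34 mm across and 5 mm thick, on a 24 mm stem that goes down into its boss. The point moves down with the plug, straight along world z, and does not follow the squeeze of the pad
- plug_blue (a joint): how far the blue plug has been pushed in (m): 0 to 0.003 at the start (standing proud, its flange 10 to 7 mm above the boss), 0.010 when home with the flange down on the boss; negative if pulled up. It slides against about 3.5 N of friction, stays where it is left, and stops firmly when home: the force then rises by 3 N per mm as the soft pad is squeezed, so 6 to 10 N of push is plenty
- port_blue: the red round boss that holds the blue plug, 42 mm across, 8 mm high on the head's deck (origin at the centre of its underside, 90 mm above the table); pushing on the plug counts as pushing on it. The plug's top is 33 mm above this origin when at joint 0, 23 mm when home
- green_top (a point): centre of the flat top of the green plastic plug: a soft rubber pad 30 mm across and 10 mm high (it gives 1 mm per 3 N) on a hard flange 34 mm across and 5 mm thick, on a 24 mm stem that goes down into its boss. The point moves down with the plug, straight along world z, and does not follow the squeeze of the pad
- plug_green (a joint): how far the green plug has been pushed in (m): 0 to 0.003 at the start (standing proud, its flange 10 to 7 mm above the boss), 0.010 when home with the flange down on the boss; negative if pulled up. It slides against about 3.5 N of friction, stays where it is left, and stops firmly when home: the force then rises by 3 N per mm as the soft pad is squeezed, so 6 to 10 N of push is plenty
- port_green: the red round boss that holds the green plug, 42 mm across, 8 mm high on the head's deck (origin at the centre of its underside, 90 mm above the table); pushing on the plug counts as pushing on it. The plug's top is 33 mm above this origin when at joint 0, 23 mm when home
- white_top (a point): centre of the flat top of the white plastic plug: a soft rubber pad 30 mm across and 10 mm high (it gives 1 mm per 3 N) on a hard flange 34 mm across and 5 mm thick, on a 24 mm stem that goes down into its boss. The point moves down with the plug, straight along world z, and does not follow the squeeze of the pad
- plug_white (a joint): how far the white plug has been pushed in (m): 0 to 0.003 at the start (standing proud, its flange 10 to 7 mm above the boss), 0.010 when home with the flange down on the boss; negative if pulled up. It slides against about 3.5 N of friction, stays where it is left, and stops firmly when home: the force then rises by 3 N per mm as the soft pad is squeezed, so 6 to 10 N of push is plenty
- port_white: the red round boss that holds the white plug, 42 mm across, 8 mm high on the head's deck (origin at the centre of its underside, 90 mm above the table); pushing on the plug counts as pushing on it. The plug's top is 33 mm above this origin when at joint 0, 23 mm when home
- retainer: small two-step steel valve-spring retainer, 32 mm across, 15 mm high, lying loose on the middle of the cylinder head's deck between the two springs; origin at the centre of its underside
- piston: bare aluminium piston, 86 mm across, 75 mm high, standing loose beside the head; origin at the centre of its underside
- bearing: steel bearing ring, 72 mm outside, 20 mm high, lying loose beside the head; origin at the centre of its underside
- filter: black oil-filter canister with a yellow band, 76 mm across, 109 mm high, standing loose; origin at the centre of its underside
- carton: cardboard box, 120 x 90 x 60 mm, loose; origin at the centre of its underside
- conrod: dark steel connecting rod, 220 mm long, 24 mm high, lying loose behind the head; origin at its middle, underside
- spanner: steel spanner lying loose on the table
- brush: cleaning brush lying loose on the table
Things that resemble listed ones, but are neither listed nor needed, are in the scene too. What is meant by the conrod is not brown or purple, and is the larger of those in its own colour.

How it is judged:
On the way, in this order (a step that is already met when the one before it is completed fails the run):
1. the yellow plug is pressed home (value of joint plug_yellow above 0.008 m), for 0.2 s.
2. the blue plug is pressed home (value of joint plug_blue above 0.008 m), for 0.2 s.
3. the green plug is pressed home (value of joint plug_green above 0.008 m), for 0.2 s.
At the end, for the whole second after the job is handed in: the yellow, blue and green plugs are home (pushed in at least 8 of 10 mm), the white plug still stands proud (pushed in less than 6.5 mm and moved no more than 3 mm), and all loose parts rest within 15 mm of where they were (value of joint each of plug_yellow, plug_blue, plug_green above 0.008 m and value of joint plug_white below 0.0065 m and linear speed of each of retainer, piston, bearing, filter, carton, conrod, spanner, brush below 0.02 m/s and distance of each of retainer, piston, bearing, filter, carton, conrod, spanner, brush from where it was at the start of the episode below 0.015 m); the robot touches nothing.
It fails at once if a plug is pushed in before its turn: blue before yellow is home, or green before blue is home ((distance of blue_top from where it was at the start of the episode above 0.003 m and value of joint plug_yellow below 0.008 m) or (distance of green_top from where it was at the start of the episode above 0.003 m and value of joint plug_blue below 0.008 m)).
It fails at once if the white plug is pushed or pulled by more than 3 mm (distance of white_top from where it was at the start of the episode above 0.003 m).
It fails at once if a plug is pulled up out of its port (value of joint any of plug_yellow, plug_blue, plug_green, plug_white below -0.003 m).
It fails at once if a plug or the head is pressed harder than 25 N (contact force between any of the fingers, the arm and port_yellow above 25 N or contact force between any of the fingers, the arm and port_blue above 25 N or contact force between any of the fingers, the arm and port_green above 25 N or contact force between any of the fingers, the arm and port_white above 25 N or contact force between any of the fingers, the arm and head above 25 N).
It fails at once if a loose part is shifted by more than 15 mm, or lifted (distance of any of retainer, piston, bearing, filter, carton, conrod, spanner, brush from where it was at the start of the episode above 0.015 m).
It also fails if it takes over 48 s, if anything falls off the work surface, if the arm or the gripper's body presses on something with over 40 N, if the wrist force passes 120 N, or if a joint passes its speed limit or range.

ROBOT

A 7-joint arm with a two-finger parallel gripper is mounted at the origin on the work surface. World frame = base frame: x ahead of the robot, y to its left, z up, the work surface at z = 0. Lengths are in m, angles in rad, forces in N, time in s.
With the tool pointing down it reaches from about 0.4 to 0.85 m from the base axis. Payload 10.4 kg.
Tool frame: the origin (TCP) lies at the very end of the fingers, on their centre line; the grasp point (between the pads) lies r.hold_point_z behind it (r.hold_point_z is the distance from the TCP to the grasp point, in m); z points along the fingers, y is the direction in which the jaws open and shut (so a half turn about z gives the same grasp; the last joint's range is limited). The gripper opens to 87 mm and grips with 3 to 60 N. Pads are 19 mm wide; open, the fingers measure 117 mm over their backs; the gripper's body (75 mm by 190 mm) begins 51 mm behind the grasp point.
Start: joints at [1.082, 0.332, -0.065, 1.46, 0.022, 1.35, -0.088], TCP at [0.281, -0.558, 0.223] pointing down, gripper open.
Joint ranges: [-2.6, 2.6], [-0.5, 2.12], [-1.47, 1.34], [0.16, 2.42], [-1.27, 4.41], [0.06, 2.06], [-2.6, 2.6]. Speed limits (rad/s): [2.22, 2.22, 2.79, 2.79, 3.14, 3.14, 3.14].

INTERFACE

Orientations are given as a unit quaternion [x, y, z, w].
In Python, from bench import r gives the robot as it stands.
- The arm moves only by the tool send_rows, never from a script. Its argument "commands" is a list of rows, each a list of 7 numbers: the shift along the world's x, y, z normalised to -1 to 1, where 1 is 0.03 m, then the turn, a rotation vector about the world's x, y, z normalised to -1 to 1, where 1 is 5 degrees, then the gripper command: -1 is fully open, 1 is shut, values between are in proportion. In form: [[tx, ty, tz, ax, ay, az, jaw], ...]. A call has 1 to 10 rows; each row shifts and turns the pose as measured when the row begins; what a row does not reach is not made up. A row lasts 1/12 s, in which the tool goes at most 41.7 mm and 7.16 degrees, less where a joint would pass 70% of its speed; a pose out of reach is approached as far as the arm can. A call with a number of a shift or a turn outside -1 to 1 is refused whole. A call with a gripper value outside its range is refused whole. The fingers move at their own pace and stop on an object; "grip_force" is the grip in N (left out, the last holds). Time passes only in rows, so rows that do not move let the fingers close. It gives the time, the measured TCP pose, the force and the opening at its end, in the units of the state.
- r.read_state(): the state, without advancing time (a new reading comes with each control period).
- r.camera(name): name is "scene" or "top"; returns the picture (480x640x3 uint8, blue, green, red); there is no depth.
- r.calibration(name): a dict with "K" (3x3 intrinsics, pixels), "dist" ([k1, k2, p1, p2, k3] as OpenCV has them; the pictures are not rectified), "R" (3x3) and "t" (3): a world point X has camera coordinates R X + t. Camera axes: x right, y down, z forward; pixel columns grow to the right and rows downward; lengths in m; the calibration is good to about 2 mm. A picture is of the moment at which its call begins. calibration takes no time and is no camera call.
- r.close_job(): hands the job in, once; it reports no verdict.
The state is a dict: "time": time; "joint_positions": joint angles; "joint_vel": joint speeds; "joint_torque": joint torques, N m; "ee_pos": TCP position; "eef_rot": TCP orientation; "ft_force": force on the tool from outside, world axes, zero at the start; "torque": the same for the moment, N m; "width": finger opening in m.
Only numpy, scipy, OpenCV 4.12 (cv2) and the standard library are available. Lean on these libraries where they do the work, as an engineer would, in place of code of your own. Each camera call takes 0.05 s, during which the arm holds its last target.

## Working session

There is one attempt and no reset: what is moved stays moved. The work goes in short steps, Python scripts to look and compute and a tool call to move; the robot and the scene stay as the last step left them, time stands still between calls to the robot, and variables do not carry over. Pictures are saved under pics/ and viewed, and the job is handed in when it is done.

Besides the shell and the picture viewer there is one more tool, called after ">>>" by a JSON object that holds its "method" and its "body", one argument or row to a line. send_rows: Moves the arm, as the interface text tells. Scaled input: -1 to 1 covers 0.03 m each way for a shift and 5 degrees each way for a turn. Its arguments: {"type":"object","properties":{"commands":{"type":"array"},"grip_force":{"type":"number"}},"required":["commands"]}

```bash
ls; mkdir -p pics; python3 - <<'E'
from bench import r
import cv2,numpy as np
s=r.read_state();print({k:np.round(v,3).tolist() for k,v in s.items()}, r.hold_point_z)
for n in ("scene","top"):
    cv2.imwrite(f"pics/{n}0.png",r.camera(n)); c=r.calibration(n); print(n,{k:np.round(v,3).tolist() for k,v in c.items()})
E
```

```text
pics
{'time': 0.0, 'joint_positions': [1.082, 0.333, -0.065, 1.461, 0.022, 1.35, -0.089], 'joint_vel': [-0.0, 0.001, -0.001, 0.001, -0.001, 0.002, -0.0], 'joint_torque': [0.0, -62.326, 0.025, -38.989, -0.061, 0.04, 0.0], 'ee_pos': [0.281, -0.558, 0.222], 'eef_rot': [0.973, 0.231, -0.0, -0.001], 'ft_force': [-0.039, -0.039, 0.324], 'torque': [0.02, 0.049, -0.033], 'width': 0.087} 0.0187
scene {'K': [[547.54, 0.0, 316.802], [0.0, 547.54, 242.504], [0.0, 0.0, 1.0]], 'dist': [0.001, 0.0, 0.0, 0.0, 0.0], 'R': [[-0.156, 0.988, 0.015], [0.748, 0.128, -0.651], [-0.645, -0.09, -0.759]], 't': [0.103, -0.326, 1.75]}
top {'K': [[437.943, 0.0, 315.629], [0.0, 437.943, 239.718], [0.0, 0.0, 1.0]], 'dist': [-0.033, 0.0, 0.0, 0.0, 0.0], 'R': [[-0.009, -1.0, -0.002], [-0.997, 0.009, -0.083], [0.083, 0.001, -0.997]], 't': [-0.014, 0.547, 1.232]}
```

View pics/scene0.png

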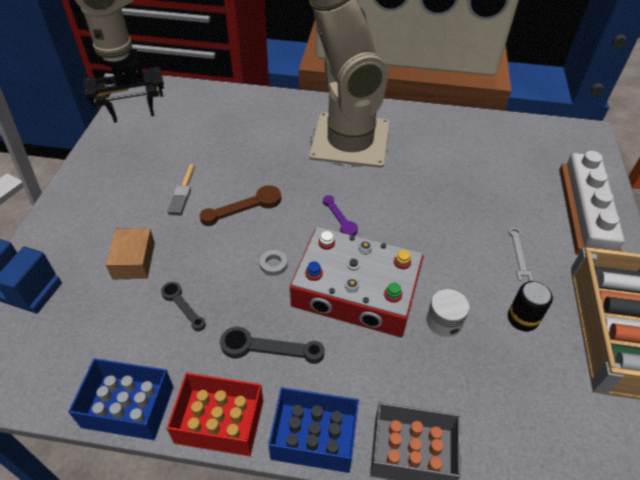

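View pics/top0.png

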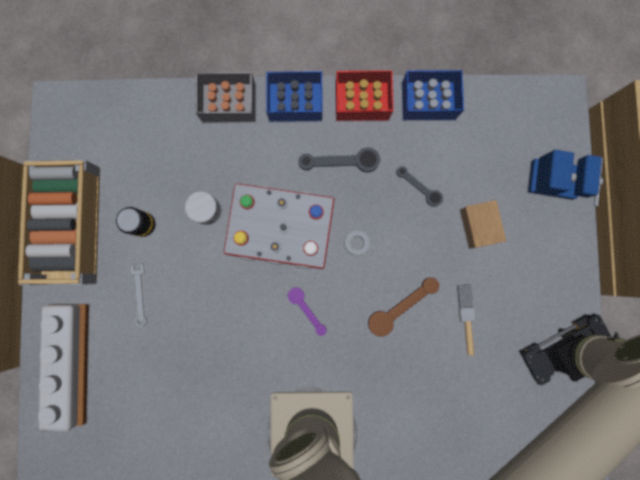

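Plug candidates:
- Yellow: top (240,238), scene (403,257).
- Blue: top (316,211), scene (314,269).
- Green: top (246,201), scene (394,291).
- White: top (310,247), scene (327,238).

Lookalikes are the bin pegs at top (363,95), (433,95), (294,95) and (225,95), the white block at left (58,365), and the filter's yellow band. All of these are off the red head. Next I'll crop and triangulate the four plugs on the head.

```bash
cat > h.py <<'E'
import cv2,numpy as np
from bench import r
C={n:{k:np.array(v,float) for k,v in r.calibration(n).items()} for n in("scene","top")}
def ray(n,uv):
    c=C[n];p=cv2.undistortPoints(np.array([[uv]],float),c["K"],c["dist"])[0,0]
    return -c["R"].T@c["t"], c["R"].T@np.array([p[0],p[1],1])
def onplane(n,uv,z):
    o,d=ray(n,uv);return o+d*(z-o[2])/d[2]
def tri(a,b):
    A=[];B=[]
    for n,uv in(("scene",a),("top",b)):
        o,d=ray(n,uv);d=d/np.linalg.norm(d);P=np.eye(3)-np.outer(d,d);A.append(P);B.append(P@o)
    A=np.vstack(A);B=np.hstack(B);x,_,_,_=np.linalg.lstsq(A,B,rcond=None);return x,np.linalg.norm(A@x-B)
def blob(img,box,col):
    x0,y0,x1,y1=box;hsv=cv2.cvtColor(img,cv2.COLOR_BGR2HSV)[y0:y1,x0:x1]
    rng={"yellow":((15,110,90),(35,255,255)),"blue":((105,110,60),(130,255,255)),"green":((45,110,60),(80,255,255)),"white":((0,0,205),(180,60,255))}[col]
    m=cv2.inRange(hsv,np.array(rng[0]),np.array(rng[1]))
    n,l,s,c=cv2.connectedComponentsWithStats(m);i=1+np.argmax(s[1:,4])
    return c[i]+[x0,y0],s[i]
E
python3 - <<'E'
from h import *
S=cv2.imread("pics/scene0.png");T=cv2.imread("pics/top0.png")
a=cv2.resize(S[220:335,280:435],None,fx=4,fy=4,interpolation=2);cv2.imwrite("pics/cs.png",a)
b=cv2.resize(T[175:275,215:345],None,fx=6,fy=6,interpolation=2);cv2.imwrite("pics/ct.png",b)
for c,s,t in(("yellow",(403,257),(240,238)),("blue",(314,269),(316,211)),("green",(394,291),(246,201)),("white",(327,238),(310,247))):
    f=lambda p,w:(p[0]-w,p[1]-w,p[0]+w,p[1]+w)
    u,ss=blob(S,f(s,16),c);v,st=blob(T,f(t,13),c)
    X,e=tri(u,v)
    print(c,u.round(1),ss,v.round(1),st,"tri",X.round(4),round(e,4),"top@.121",onplane("top",v,.118).round(4),"sc",onplane("scene",u,.115).round(4))
E
```

```text
yellow [402.9 256.7] [  9   9  14  14 155] [240.1 237.4] [  7   6  13  13 133] tri [0.5476 0.1845 0.1128] 0.0032 top@.121 [0.5473 0.1813 0.118 ] sc [0.5489 0.1865 0.115 ]
blue [313.6 268.3] [  9   9  14  14 148] [315.6 210.8] [ 8  8 10 11 90] tri [ 0.617  -0.0179  0.1127] 0.0024 top@.121 [ 0.6164 -0.0196  0.118 ] sc [ 0.6186 -0.0159  0.115 ]
green [393.6 289.6] [  9   8  14  14 153] [245.8 200.8] [ 8  8 10 10 75] tri [0.6463 0.1695 0.1118] 0.0024 top@.121 [0.6453 0.1668 0.118 ] sc [0.6483 0.1709 0.115 ]
white [326.5 235.2] [11 10 10  8 70] [310.1 247.4] [10 10  7  7 36] tri [ 0.5185 -0.0024  0.1214] 0.0026 top@.121 [ 0.5189 -0.0042  0.118 ] sc [ 0.5126 -0.0012  0.115 ]
```

View pics/cs.png

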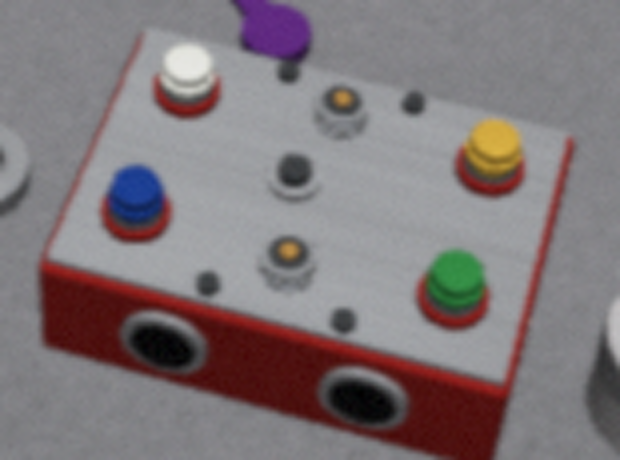

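View pics/ct.png

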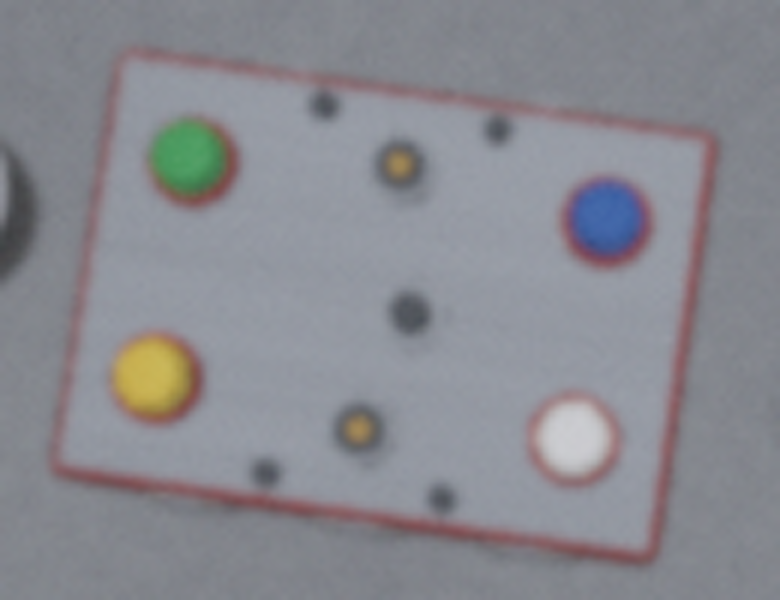

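The crops confirm it: four plugs on the red head, in the corners I listed. The yellow–green spacing comes out at 99.8 mm against 100 mm expected. I'll shut the fingers and travel high.

>>> {"method": "send_rows", "body": {
  "commands": [
    [0.5,0.9,0.2,0,0,0,1],
    [0.5,0.9,0.2,0,0,0,1],
    [0.5,0.9,0,0,0,0,1],
    [0.5,0.9,0,0,0,0,1],
    [0.5,0.9,0,0,0,0,1],
    [0.5,0.9,0,0,0,0,1],
    [0.5,0.9,0,0,0,0,1],
    [0.5,0.9,0,0,0,0,1],
    [0.5,0.9,0,0,0,0,1],
    [0.5,0.9,0,0,0,0,1]
  ],
  "grip_force": 20
}}

```text
time: 0.93
ee_pos: [0.4267, -0.2805, 0.2293]
eef_rot: [0.975, 0.224, -0.004, -0.003]
ft_force: [0.1, 0.4, 0.5]
width: 0.0282
```

>>> {"method": "send_rows", "body": {
  "commands": [
    [0.3,1,0,0,0,0,1],
    [0.3,1,0,0,0,0,1],
    [0.3,1,0,0,0,0,1],
    [0.3,1,0,0,0,0,1],
    [0.3,1,0,0,0,0,1],
    [0.3,1,0,0,0,0,1],
    [0.3,1,0,0,0,0,1],
    [0.3,1,0,0,0,0,1],
    [0.3,1,0,0,0,0,1],
    [0.3,1,0,0,0,0,1]
  ]
}}

```text
time: 1.77
ee_pos: [0.5175, 0.0351, 0.2271]
eef_rot: [0.975, 0.224, -0.006, -0.003]
ft_force: [-0.2, -0.7, -0.7]
width: 0.0004
```

>>> {"method": "send_rows", "body": {
  "commands": [
    [0.25,1,0,0,0,0,1],
    [0.25,1,0,0,0,0,1],
    [0.25,1,0,0,0,0,1],
    [0.25,1,0,0,0,0,1],
    [0.25,0.8,0,0,0,0,1],
    [0,0,0,0,0,0,1],
    [0,0,0,0,0,0,1]
  ]
}}

```text
time: 2.35
ee_pos: [0.5538, 0.1943, 0.2245]
eef_rot: [0.974, 0.228, -0.008, -0.005]
ft_force: [-0.3, -1.3, 0.9]
width: 0.0004
```

>>> {"method": "send_rows", "body": {
  "commands": [
    [-0.2,-0.34,-0.5,0,0,0,1],
    [0,0,-0.8,0,0,0,1],
    [0,0,-0.7,0,0,0,1],
    [0,0,-0.3,0,0,0,1],
    [0,0,0,0,0,0,1],
    [0,0,0,0,0,0,1]
  ]
}}

```text
time: 2.85
ee_pos: [0.5472, 0.1803, 0.1532]
eef_rot: [0.974, 0.226, -0.008, -0.004]
ft_force: [-0.1, -0.4, 1.4]
width: 0.0005
```

```bash
python3 - <<'E'
from h import *
S=r.camera("scene");T=r.camera("top");s=r.read_state();print(s["ee_pos"],s["ft_force"])
for n in C:
    c=C[n];p,_=cv2.projectPoints(np.array([s["ee_pos"]]),cv2.Rodrigues(c["R"])[0],c["t"],c["K"],c["dist"]);print(n,p.ravel())
a=cv2.resize(S[200:335,280:435],None,fx=5,fy=5,interpolation=2);b=cv2.resize(T[175:275,205:345],None,fx=5,fy=5,interpolation=2)
cv2.imwrite("pics/cs1.png",a[:600,:800]);cv2.imwrite("pics/ct1.png",b)
E
```

```text
[0.54761229 0.18071976 0.15386804] [-0.91168152  0.32219863  0.42697301]
scene [402.72924961 245.28834667]
top [237.93593394 236.01783378]
```

View pics/cs1.png

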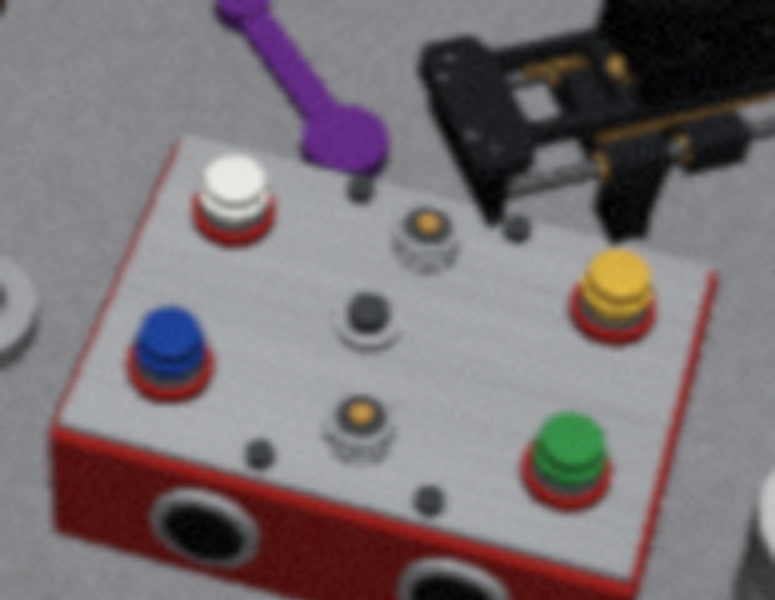

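View pics/ct1.png

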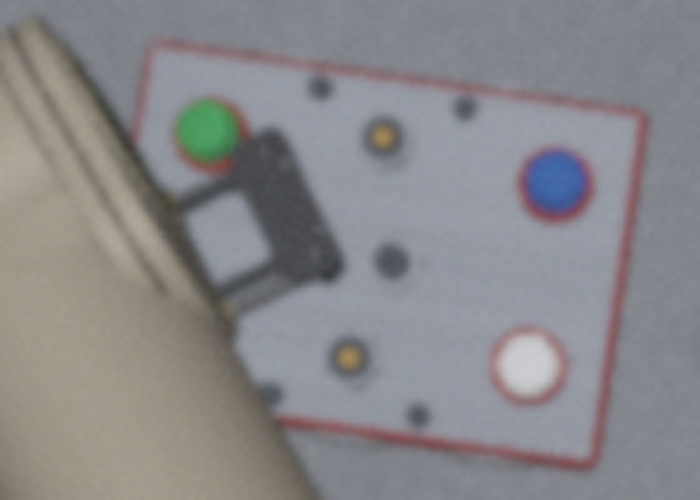

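```bash
python3 - <<'E'
from h import *
# low corner of body plate: scene crop (492,220), top crop far corner (335,272)
for a in [((280+492/5,200+220/5),(205+335/5,175+272/5)),((280+492/5,200+220/5),(205+320/5,175+278/5))]: print(tri(*a))
E
```

```text
(array([0.56205935, 0.10855202, 0.16118778]), np.float64(0.022916998569515554))
(array([0.55947667, 0.11254772, 0.15874266]), np.float64(0.01735500954568381))
```

>>> {"method": "send_rows", "body": {
  "commands": [
    [0.02,0.1,-0.3,0,0,0,1],
    [0,0,-0.3,0,0,0,1],
    [0,0,-0.1,0,0,0,1],
    [0,0,0,0,0,0,1]
  ]
}}

```text
time: 3.28
ee_pos: [0.5499, 0.1847, 0.1338]
eef_rot: [0.974, 0.226, -0.005, -0.005]
ft_force: [-0.9, 0.0, 0.7]
width: 0.0009
```

```bash
python3 - <<'E'
from h import *
from scipy.spatial.transform import Rotation as R
s=r.read_state();M=R.from_quat(s["eef_rot"]).as_matrix();p=np.array([0.5476,.1807,.1539])
c=C["scene"]
for sx in(-1,1):
  for sy in(-1,1):
    X=p+M@np.array([sx*.0375,sy*.095,-.0697]); q=[cv2.projectPoints(X[None],cv2.Rodrigues(C[n]["R"])[0],C[n]["t"],C[n]["K"],C[n]["dist"])[0].ravel().round(1) for n in C];print(X.round(3),q)
print(M.round(3).tolist())
E
```

```text
[0.473 0.249 0.225] [array([438.6, 204.4]), array([204.1, 264.6])]
[0.557 0.078 0.223] [array([360.5, 222.3]), array([275.2, 229.3])]
[0.54  0.282 0.224] [array([453.3, 227.9]), array([190.8, 236.8])]
[0.624 0.111 0.222] [array([372.6, 247.3]), array([261.6, 201.9])]
[[0.898, 0.441, -0.011], [0.441, -0.898, 0.007], [-0.007, -0.011, -1.0]]
```

The predicted corners of the gripper body match the picture, so it sits at z ≈ 0.22, clear of everything. Now I'll press the yellow plug in small steps.

>>> {"method": "send_rows", "body": {
  "commands": [
    [-0.06,0,-0.15,0,0,0,1],
    [0,0,-0.15,0,0,0,1],
    [0,0,0,0,0,0,1]
  ]
}}

```text
time: 3.53
ee_pos: [0.5479, 0.185, 0.1239]
eef_rot: [0.974, 0.227, -0.005, -0.005]
ft_force: [0.1, -0.0, -0.1]
width: 0.0006
```

>>> {"method": "send_rows", "body": {
  "commands": [
    [0,0,-0.1,0,0,0,1],
    [0,0,-0.1,0,0,0,1],
    [0,0,0,0,0,0,1]
  ]
}}

```text
time: 3.78
ee_pos: [0.5481, 0.1852, 0.1181]
eef_rot: [0.974, 0.227, -0.004, -0.005]
ft_force: [-0.2, -0.5, 2.4]
width: 0.0004
```

>>> {"method": "send_rows", "body": {
  "commands": [
    [0,0,-0.1,0,0,0,1],
    [0,0,-0.1,0,0,0,1],
    [0,0,0,0,0,0,1]
  ]
}}

```text
time: 4.03
ee_pos: [0.5483, 0.1853, 0.1122]
eef_rot: [0.974, 0.227, -0.004, -0.005]
ft_force: [-0.6, 0.1, 4.1]
width: 0.0009
```

>>> {"method": "send_rows", "body": {
  "commands": [
    [0,0,-0.05,0,0,0,1],
    [0,0,0,0,0,0,1]
  ]
}}

```text
time: 4.2
ee_pos: [0.5484, 0.1853, 0.1111]
eef_rot: [0.974, 0.227, -0.004, -0.005]
ft_force: [-2.6, -0.8, 7.2]
width: 0.0005
```

>>> {"method": "send_rows", "body": {
  "commands": [
    [0,0,-0.05,0,0,0,1],
    [0,0,0,0,0,0,1],
    [0,0,0,0,0,0,1]
  ]
}}

```text
time: 4.45
ee_pos: [0.5484, 0.1853, 0.1109]
eef_rot: [0.974, 0.226, -0.004, -0.004]
ft_force: [-2.7, -0.3, 8.0]
width: 0.0007
```

```bash
python3 - <<'E'
from h import *
for i in range(3):
    r.camera("top"); s=r.read_state();print(s["ee_pos"].round(4) if hasattr(s["ee_pos"],"round") else s["ee_pos"],s["ft_force"])
E
```

```text
[0.5484 0.1853 0.111 ] [-3.69418967 -1.10888667  7.7152731 ]
[0.5484 0.1853 0.111 ] [-3.56840594 -2.55018144  7.50414557]
[0.5484 0.1853 0.1109] [-3.20322041 -1.15633249  7.50878107]
```

>>> {"method": "send_rows", "body": {
  "commands": [
    [0,0,-0.1,0,0,0,1],
    [0,0,-0.02,0,0,0,1],
    [0,0,-0.02,0,0,0,1]
  ]
}}

```text
time: 4.85
ee_pos: [0.5484, 0.1853, 0.1091]
eef_rot: [0.974, 0.226, -0.004, -0.004]
ft_force: [-5.2, -1.5, 12.6]
width: 0.0006
```

Over the last 1.8 mm the force rose from 7.6 to 12.6 N, about 3 N/mm, so the yellow plug is against its hard stop. I'll lift off, move away and look.

>>> {"method": "send_rows", "body": {
  "commands": [
    [0,0,0.3,0,0,0,1],
    [0,0,0.8,0,0,0,1],
    [0,0,0.8,0,0,0,1],
    [0,-0.5,0.3,0,0,0,1],
    [0.3,-1,0,0,0,0,1],
    [0.3,-1,0,0,0,0,1],
    [0.3,-1,0,0,0,0,1],
    [0.3,-1,0,0,0,0,1],
    [0.3,-1,0,0,0,0,1],
    [0,0,0,0,0,0,1]
  ]
}}

```text
time: 5.68
ee_pos: [0.5934, 0.0159, 0.1795]
eef_rot: [0.973, 0.23, -0.002, -0.004]
ft_force: [-0.3, -1.2, 0.1]
width: 0.0004
```

```bash
python3 - <<'E'
from h import *
S=r.camera("scene");s=r.read_state();print(s["ee_pos"],s["ft_force"])
cv2.imwrite("pics/cs2.png",cv2.resize(S[180:335,280:435],None,fx=3.8,fy=3.8,interpolation=2))
E
```

```text
[0.59277057 0.01922335 0.17953797] [0.60186275 0.3649337  0.94717016]
```

View pics/cs2.png

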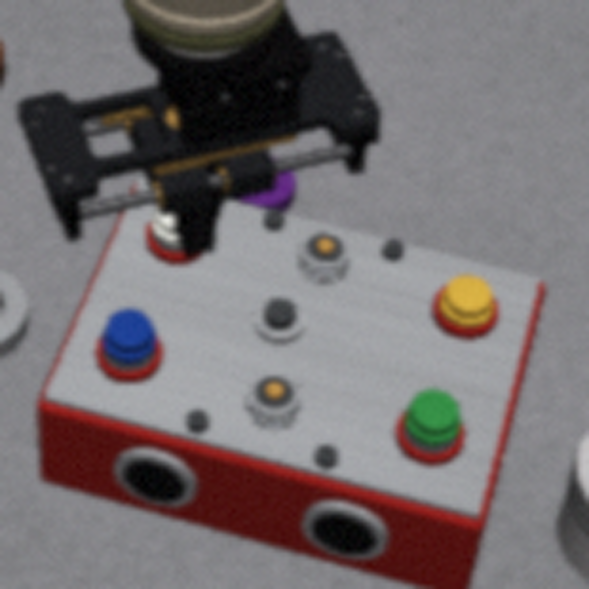

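The crop shows the yellow flange flush on its boss at (467,305), with no grey gap. Blue, green and white still show theirs. Blue is next, at (0.617, -0.018).

>>> {"method": "send_rows", "body": {
  "commands": [
    [0.4,-0.6,0,0,0,0,1],
    [0.4,-0.6,0,0,0,0,1],
    [0,0,-0.6,0,0,0,1],
    [0,0,-0.6,0,0,0,1],
    [0,0,0,0,0,0,1]
  ]
}}

```text
time: 6.15
ee_pos: [0.6179, -0.0147, 0.1432]
eef_rot: [0.973, 0.232, -0.001, -0.006]
ft_force: [0.0, 0.3, -1.5]
width: 0.0007
```

>>> {"method": "send_rows", "body": {
  "commands": [
    [-0.03,-0.1,-0.3,0,0,0,1],
    [0,0,-0.3,0,0,0,1],
    [0,0,-0.1,0,0,0,1],
    [0,0,0,0,0,0,1]
  ]
}}

```text
time: 6.48
ee_pos: [0.6168, -0.015, 0.1218]
eef_rot: [0.972, 0.234, -0.0, -0.006]
ft_force: [-0.4, -0.8, 1.0]
width: 0.0006
```

>>> {"method": "send_rows", "body": {
  "commands": [
    [0,0,-0.1,0,0,0,1],
    [0,0,-0.1,0,0,0,1],
    [0,0,0,0,0,0,1]
  ]
}}

```text
time: 6.73
ee_pos: [0.6171, -0.0148, 0.1171]
eef_rot: [0.972, 0.234, 0.0, -0.006]
ft_force: [-1.9, -0.8, 2.0]
width: 0.001
```

>>> {"method": "send_rows", "body": {
  "commands": [
    [0,0,-0.1,0,0,0,1],
    [0,0,-0.1,0,0,0,1],
    [0,0,-0.05,0,0,0,1]
  ]
}}

```text
time: 6.98
ee_pos: [0.6175, -0.0147, 0.1107]
eef_rot: [0.972, 0.234, 0.001, -0.005]
ft_force: [-4.6, -1.0, 7.0]
width: 0.0004
```

>>> {"method": "send_rows", "body": {
  "commands": [
    [0,0,-0.05,0,0,0,1],
    [0,0,-0.05,0,0,0,1]
  ]
}}

```text
time: 7.15
ee_pos: [0.6176, -0.0147, 0.1089]
eef_rot: [0.972, 0.234, 0.001, -0.005]
ft_force: [-5.9, -0.9, 14.5]
width: 0.0003
```

The force rose 7.5 N in 1.8 mm, so blue is at its stop. I'll retract and move toward green at (0.646, 0.169).

>>> {"method": "send_rows", "body": {
  "commands": [
    [0,0,0.3,0,0,0,1],
    [0,0,0.8,0,0,0,1],
    [0,0,0.8,0,0,0,1],
    [0,0.6,0.2,0,0,0,1],
    [0.2,1,0,0,0,0,1],
    [0.2,1,0,0,0,0,1],
    [0.2,1,0,0,0,0,1],
    [0.2,0.8,0,0,0,0,1],
    [0,0,0,0,0,0,1],
    [0,0,0,0,0,0,1]
  ]
}}

```text
time: 7.98
ee_pos: [0.643, 0.1223, 0.1744]
eef_rot: [0.973, 0.232, 0.003, -0.006]
ft_force: [-0.2, -1.0, 0.4]
width: 0.0006
```

```bash
python3 - <<'E'
from h import *
S=r.camera("scene");s=r.read_state();print(s["ee_pos"],s["ft_force"])
cv2.imwrite("pics/cs3.png",cv2.resize(S[180:335,280:435],None,fx=3.8,fy=3.8,interpolation=2))
E
```

```text
[0.64271725 0.12270741 0.1743559 ] [-0.93359965  0.03916911  0.10395026]
```

View pics/cs3.png

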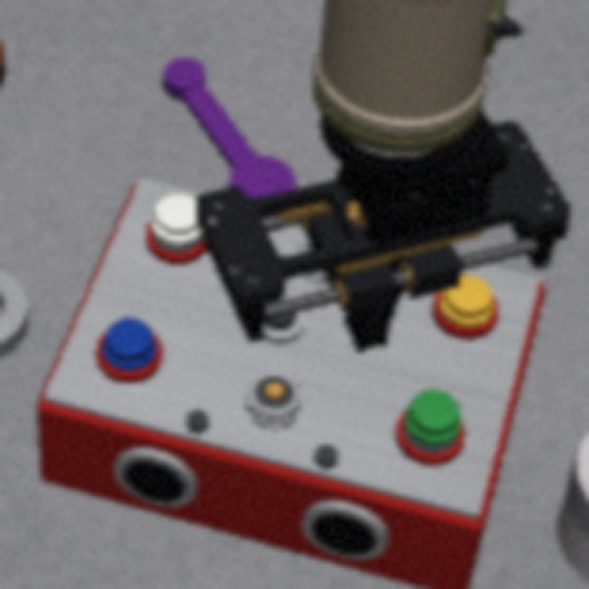

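The crop shows blue home at (129,345), yellow home, and white at (178,225) and green at (431,420) still proud. Moving to green, with +4 mm in x and +47 mm in y to go.

>>> {"method": "send_rows", "body": {
  "commands": [
    [0.06,0.8,0,0,0,0,1],
    [0.05,0.8,0,0,0,0,1],
    [0,0,-0.5,0,0,0,1],
    [0,0,-0.5,0,0,0,1],
    [0,0,0,0,0,0,1]
  ]
}}

```text
time: 8.45
ee_pos: [0.6474, 0.1662, 0.1435]
eef_rot: [0.973, 0.229, 0.004, -0.005]
ft_force: [-0.3, -0.1, -0.6]
width: 0.0007
```

>>> {"method": "send_rows", "body": {
  "commands": [
    [-0.03,0.08,-0.3,0,0,0,1],
    [0,0,-0.3,0,0,0,1],
    [0,0,-0.1,0,0,0,1],
    [0,0,0,0,0,0,1]
  ]
}}

```text
time: 8.78
ee_pos: [0.6472, 0.1649, 0.1216]
eef_rot: [0.974, 0.226, 0.004, -0.004]
ft_force: [-0.4, -0.3, 1.1]
width: 0.0002
```

>>> {"method": "send_rows", "body": {
  "commands": [
    [0,0,-0.1,0,0,0,1],
    [0,0,-0.1,0,0,0,1],
    [0,0,0,0,0,0,1]
  ]
}}

```text
time: 9.03
ee_pos: [0.6476, 0.1647, 0.1168]
eef_rot: [0.974, 0.226, 0.005, -0.005]
ft_force: [-0.9, 0.5, 2.5]
width: 0.0004
```

>>> {"method": "send_rows", "body": {
  "commands": [
    [0,0,-0.1,0,0,0,1],
    [0,0,-0.1,0,0,0,1],
    [0,0,-0.05,0,0,0,1]
  ]
}}

```text
time: 9.28
ee_pos: [0.648, 0.1648, 0.1105]
eef_rot: [0.974, 0.226, 0.005, -0.004]
ft_force: [-3.6, -0.8, 8.8]
width: 0.0005
```

>>> {"method": "send_rows", "body": {
  "commands": [
    [0,0,-0.05,0,0,0,1],
    [0,0,-0.04,0,0,0,1]
  ]
}}

```text
time: 9.45
ee_pos: [0.648, 0.1648, 0.1092]
eef_rot: [0.974, 0.226, 0.006, -0.004]
ft_force: [-6.3, -1.8, 12.6]
width: 0.0005
```

>>> {"method": "send_rows", "body": {
  "commands": [
    [0,0,0.3,0,0,0,1],
    [0,0,0.8,0,0,0,1],
    [0,0,0.8,0,0,0,1],
    [-0.3,-1,0.8,0,0,0,1],
    [-0.3,-1,0.6,0,0,0,1],
    [-0.3,-1,0,0,0,0,1],
    [-0.3,-1,0,0,0,0,1],
    [-0.3,-1,0,0,0,0,1],
    [-0.3,-1,0,0,0,0,1],
    [-0.3,-1,0,0,0,0,1]
  ]
}}

```text
time: 10.28
ee_pos: [0.5824, -0.044, 0.2122]
eef_rot: [0.972, 0.233, 0.008, -0.005]
ft_force: [1.3, -0.0, -0.3]
width: 0.0003
```

>>> {"method": "send_rows", "body": {
  "commands": [
    [-0.3,-1,0,0,0,0,1],
    [-0.3,-1,0,0,0,0,1],
    [-0.3,-1,0,0,0,0,1],
    [-0.3,-1,0,0,0,0,1],
    [-0.3,-1,0,0,0,0,1],
    [0,0,0,0,0,0,1],
    [0,0,0,0,0,0,1]
  ]
}}

```text
time: 10.87
ee_pos: [0.5314, -0.2118, 0.2123]
eef_rot: [0.974, 0.227, 0.008, -0.002]
ft_force: [0.3, 0.8, -0.2]
width: 0.0006
```

```bash
python3 - <<'E'
from h import *
S=r.camera("scene");T=r.camera("top");s=r.read_state();print(s["ee_pos"],s["ft_force"],s["joint_vel"])
cv2.imwrite("pics/cs4.png",cv2.resize(S[180:335,280:435],None,fx=3.8,fy=3.8,interpolation=2))
cv2.imwrite("pics/t4.png",T);cv2.imwrite("pics/s4.png",S)
for n,I in(("scene",S),("top",T)):
    d=cv2.absdiff(I,cv2.imread(f"pics/{n}0.png")).max(2);d=(cv2.GaussianBlur(d,(5,5),0)>25).astype(np.uint8)
    print(n,[x.tolist() for x in cv2.connectedComponentsWithStats(d)[2][1:] if x[4]>8])
E
```

```text
[ 0.53159344 -0.21112581  0.21222096] [-0.3024815  -0.13503189 -0.48308198] [-0.0231465  -0.00144926 -0.02552819  0.00181307 -0.00921833 -0.00029023
 -0.00383351]
scene [[75, 0, 61, 62, 2325], [180, 0, 105, 205, 12043], [309, 0, 7, 8, 44], [330, 0, 31, 15, 233], [320, 11, 18, 42, 323], [315, 17, 15, 56, 204], [369, 25, 6, 19, 48], [367, 49, 22, 30, 263], [339, 52, 31, 45, 676], [87, 65, 78, 59, 2152], [327, 80, 22, 25, 255], [323, 91, 7, 8, 37], [356, 101, 9, 6, 37], [395, 249, 16, 18, 183], [307, 260, 14, 9, 75], [310, 270, 9, 3, 23], [308, 273, 12, 4, 26], [387, 282, 15, 13, 92], [388, 295, 11, 4, 23]]
top [[352, 189, 124, 291, 15233], [459, 267, 4, 14, 37], [448, 302, 10, 78, 166], [489, 313, 151, 167, 9090], [552, 393, 88, 87, 3019], [444, 395, 3, 17, 28], [290, 431, 41, 42, 802], [295, 432, 6, 6, 24], [268, 439, 21, 41, 414], [335, 449, 19, 19, 151], [289, 476, 7, 4, 23]]
```

View pics/cs4.png

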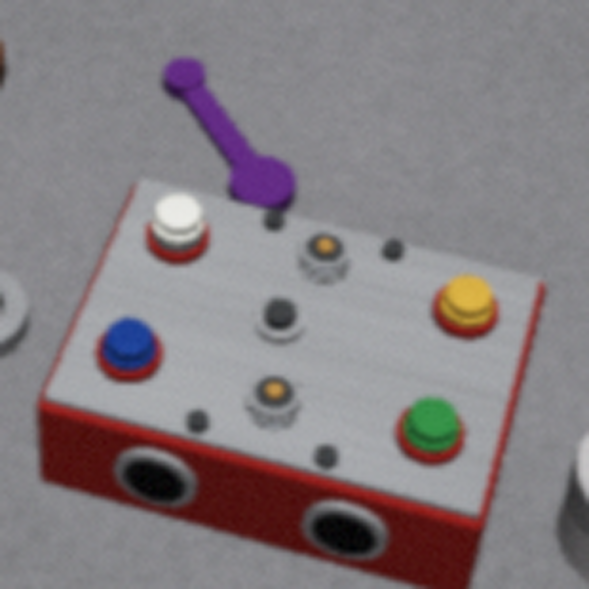

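View pics/t4.png

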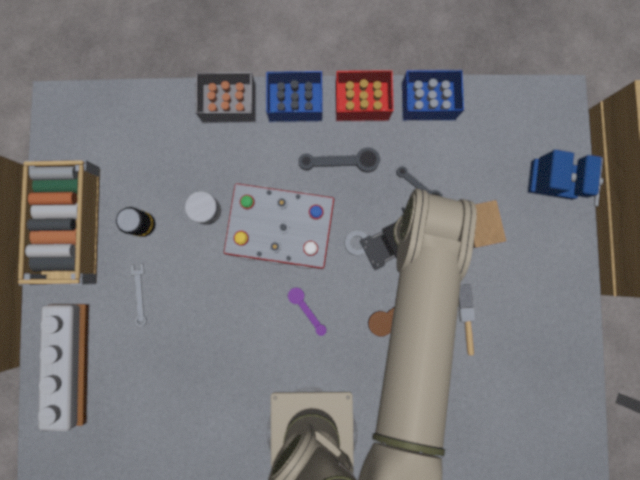

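The crop shows yellow, blue and green flush on their bosses and white still proud. The only picture differences are the arm and the three pressed plugs. The arm is clear at z = 0.21, so I'll hand in.

```bash
python3 - <<'E'
from bench import r
print(r.close_job())
E
```

```text
the job is handed in; nothing more can be done
None
```

I pressed the yellow, blue and green plugs home in that order with the closed fingertips, then lifted clear and handed the job in at about 11 s. No verdict was reported.

- **Plugs home:** The force readings peaked at about 12.6 N (yellow), 14.5 N (blue) and 12.6 N (green), above the suggested 6–10 N but under the 25 N limit. At each stop the force climbed about 3–4 N per mm. In the last picture all three flanges are flush on their bosses.
- **White plug and loose parts:** In the last picture the white plug is still proud. Compared with the start pictures, only the three pressed plugs and the arm changed. The arm partly hid some things in the top view, and the scene view showed no shifted parts.
- **Checks that disagreed:** The two cameras differed by about 3–5 mm in sideways position, so I aimed between them. I also landed about 3 mm off the blue centre and 5 mm off the green, both still well on the pads. One attempt to triangulate a corner of the gripper body left a 2 cm mismatch because the points I picked did not correspond. Projecting the body's known dimensions into the pictures showed it was clear.

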